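# Unclamp the rinsed guard combs and pack them away

### The job

Lift the red ratchet pawl on the rinse rack and slide the blue clamp bar fully back, then put every guard comb from the rack and the small wooden brush into the aluminium case, lying or standing on its floor and not piled up. When everything is in, swing the case's keeper strap over and right down into its catch. Leave the bar back, and do not disturb the other things on the ledge.

Things in the scene. Friction and masses are not known exactly. Their poses are not given: they have to be found in the camera images.
- rack: fixed rinse rack: grey base 250 mm along its y, from x = -115 to +75 mm, 12 mm thick; origin on the ledge. At x = +60 mm is the face of a fixed dark steel jaw (top 32 mm above the ledge); the guard combs stand at x = 48 mm in a row along y between it and the blue clamp bar (230 mm long along y, top 37 mm above the ledge).
- pawl (a joint): red ratchet pawl on the rack, hinged about the rack's y; 0 = its nose down behind a tooth of the bar's steel rack (the bar cannot slide back), grows as the nose lifts, stop at 1.0 rad; the nose is clear of the teeth (8 mm tall) from about 0.3 rad; it counts as lifted above 0.5. Light friction (0.03 N m): it stays where it is left.
- pawl_grip (a point): point on the pawl's upright red tail, 12 mm below its top and 43 mm above the hinge when the pawl is down (88 mm above the ledge). The tail is 14 mm wide along the rack's y and 8 mm thick along x; clear on all sides above the cheeks, whose tops are 55 mm above the ledge. Swinging the tail towards the rack's -x lifts the nose.
- pawl_hinge (a point): hinge axis of the pawl (along the rack's y), fixed on the rack, 45 mm above the ledge
- bar (a joint): slide of the blue clamp bar: 0 = clamped, grows as it slides back towards the rack's -x, end stop at 0.045 m. Friction 2 N; it stays where it is left; with the pawl down it is blocked. Clamped, its 5 mm lip covers the combs' shoulders, so they cannot be lifted until it is back.
- bar_grip (a point): point in the bar's black upright handle post, 10 mm below its top (58 mm above the ledge); the post is 14 mm along the rack's x and 16 mm along its y, and free above a blue foot 23 mm above the ledge; it moves with the bar.
- case: fixed open aluminium case, outside 158 (its x) x 228 (its y) x 60 mm tall, walls and floor 4 mm; origin under its middle. A black keeper strap is hinged at the middle of its +x wall; its catch, a dark steel fork, is at the middle of its -x wall (prongs up to 76 mm above the ledge).
- strap (a joint): keeper strap of the case, hinged about the case's y; 0 = lying level across the case in its catch (stop), grows as it opens; at the start it stands up, leaning a little out over the case's +x side (stop at 1.85 rad). Friction 0.08 N m: it stays where it is left and must be brought right down.
- strap_grip (a point): point in the red grip tab at the strap's free end, 195 mm from the hinge axis and 10 mm off the strap's line on its upper (outer) side; the tab is 18 mm wide along the case's y, 16 mm along the strap and stands 23 mm above the strap's line. With the strap closed it is 78 mm above the ledge and 31 mm outside the -x wall.
- strap_hinge (a point): hinge axis of the strap (along the case's y), fixed on the case, 68 mm above the ledge, 6 mm outside the +x wall
- guard1: red plastic trimmer guard comb (may be absent), 30 g, 50 mm tall along its z, 45 mm wide along its y; origin at its middle. Lower 18 mm is a base 24 mm thick along its x; above it are the tines, 12 mm thick and 41 mm wide. At the start it stands in the rack, tines up, its x along the rack's x, its underside 12 mm above the ledge.
- guard2: green plastic trimmer guard comb (may be absent), 30 g, 50 mm tall along its z, 45 mm wide along its y; origin at its middle. Lower 18 mm is a base 24 mm thick along its x; above it are the tines, 12 mm thick and 41 mm wide. At the start it stands in the rack, tines up, its x along the rack's x, its underside 12 mm above the ledge.
- guard3: yellow plastic trimmer guard comb (may be absent), 30 g, 50 mm tall along its z, 45 mm wide along its y; origin at its middle. Lower 18 mm is a base 24 mm thick along its x; above it are the tines, 12 mm thick and 41 mm wide. At the start it stands in the rack, tines up, its x along the rack's x, its underside 12 mm above the ledge.
- guard4: orange plastic trimmer guard comb (may be absent), 30 g, 50 mm tall along its z, 45 mm wide along its y; origin at its middle. Lower 18 mm is a base 24 mm thick along its x; above it are the tines, 12 mm thick and 41 mm wide. At the start it stands in the rack, tines up, its x along the rack's x, its underside 12 mm above the ledge.
- brush: small wooden brush, 85 mm along its x, 28 mm wide along its y, 25 mm tall, 40 g, lying bristles down; origin in its middle, 12 mm above the ledge. The top 12 mm is the wooden back, the bristle block below is 22 mm wide.
- trimmer: black hair trimmer, about 180 x 42 x 32 mm, lying, with a pair of clear guard combs clipped on its head; leave alone
- mustache_comb: flat steel mustache comb, 100 x 22 x 5 mm, lying on the ledge; leave alone
- oil_bottle: small amber oil bottle, 36 mm wide, 85 mm tall, origin at its foot; leave alone
- pomade: low green jar with aluminium cap, 68 mm wide, 40 mm tall, origin at its foot; leave alone
- soap: cream bar of soap, 75 x 50 x 25 mm, origin under its middle; leave alone
Not all that is in view belongs to the job. Leave any purple look-alike of the guard2 alone.

How it is judged (in metres and radians):
On the way, in this order (a step that is already met when the one before it is completed fails the run):
1. the ratchet pawl is lifted (above 0.5 rad) with the bar still clamped (value of joint pawl above 0.5 rad and value of joint bar below 0.02 m), for 0.1 s.
2. the clamp bar is slid back (at least 38 of 45 mm) (value of joint bar above 0.038 m), for 0.2 s.
3. all guard combs and the brush are in the case while the strap is still open (x of guard1 in the frame of case between -0.078 and 0.078 m and y of guard1 in the frame of case between -0.113 and 0.113 m and z of guard1 in the frame of case between 0 and 0.047 m and x of guard2 in the frame of case between -0.078 and 0.078 m and y of guard2 in the frame of case between -0.113 and 0.113 m and z of guard2 in the frame of case between 0 and 0.047 m and x of guard3 in the frame of case between -0.078 and 0.078 m and y of guard3 in the frame of case between -0.113 and 0.113 m and z of guard3 in the frame of case between 0 and 0.047 m and x of guard4 in the frame of case between -0.078 and 0.078 m and y of guard4 in the frame of case between -0.113 and 0.113 m and z of guard4 in the frame of case between 0 and 0.047 m and x of brush in the frame of case between -0.078 and 0.078 m and y of brush in the frame of case between -0.113 and 0.113 m and z of brush in the frame of case between 0 and 0.047 m and value of joint strap above 0.5 rad), for 0.2 s.
4. the strap is down in its catch (value of joint strap below 0.05 rad), for 0.2 s.
At the end, for the whole second after the job is handed in: Every guard comb present and the brush are at rest inside the case (middle within its walls and less than 47 mm above the ledge, so none is piled on another or perched), the keeper strap is down in its catch (below 0.05 rad) and the clamp bar is still back (at least 35 mm) (x of guard1 in the frame of case between -0.078 and 0.078 m and y of guard1 in the frame of case between -0.113 and 0.113 m and z of guard1 in the frame of case between 0 and 0.047 m and x of guard2 in the frame of case between -0.078 and 0.078 m and y of guard2 in the frame of case between -0.113 and 0.113 m and z of guard2 in the frame of case between 0 and 0.047 m and x of guard3 in the frame of case between -0.078 and 0.078 m and y of guard3 in the frame of case between -0.113 and 0.113 m and z of guard3 in the frame of case between 0 and 0.047 m and x of guard4 in the frame of case between -0.078 and 0.078 m and y of guard4 in the frame of case between -0.113 and 0.113 m and z of guard4 in the frame of case between 0 and 0.047 m and x of brush in the frame of case between -0.078 and 0.078 m and y of brush in the frame of case between -0.113 and 0.113 m and z of brush in the frame of case between 0 and 0.047 m and linear speed of each of guard1, guard2, guard3, guard4, brush below 0.03 m/s and value of joint strap below 0.05 rad and velocity of joint strap below 0.05 rad/s and value of joint bar above 0.035 m); the robot touches nothing.
It fails at once if one of the other things on the ledge is moved more than 30 mm (distance of any of trimmer, mustache_comb, oil_bottle, pomade, soap from where it was at the start of the episode above 0.03 m).
Of guard1, guard2, guard3, guard4 only 2 to 4 are there at a start; the rules pass over those that are not, and their reading is None.
At some moment in a run one of brush may be knocked a few centimetres aside while the robot is not near it.
Once in a run the grip may slacken for a moment while it holds something.
It also fails if it takes over 208 s, if anything falls off the work surface, if the arm or the gripper's body presses on something with over 40 N, if the wrist force passes 120 N, or if a joint passes its speed limit or range.

### The arm

A 6-joint arm with a two-finger parallel gripper is mounted at the origin on the work surface. World frame = base frame: x ahead of the robot, y to its left, z up, the work surface at z = 0. Lengths are in m, angles in degrees, forces in N, time in s.
With the tool pointing down it reaches from about 0.25 to 0.775 m from the base axis. Payload 4 kg.
Tool frame: the origin (TCP) lies midway between the tips of the shut fingers; the grasp point (between the pads) lies 19 mm behind it; z points along the fingers, y is the line along which they close (so a half turn about z gives the same grasp; the last joint's range is limited). The gripper opens to 85 mm and grips with 20 to 120 N. Pads are 22 mm wide; open, the fingers measure 114 mm over their backs; the gripper's body (76 mm by 85 mm) begins 54 mm behind the grasp point. The pads swing forward as they close: fully open they stand 13 mm farther back than shut.
Start: joints at [-71.052, 4.996, 78.535, -0, 96.463, -5.907], TCP at [0.231, -0.499, 0.202] pointing down, gripper open.
Joint ranges: [-177.83, 177.83], [-43.37, 116.18], [15.69, 146.23], [-61.86, 241.86], [9.47, 152.12], [-147.06, 147.06]. Speed limits (degrees/s): [159.86, 159.86, 180, 180, 180, 180].

### API

Orientations are given as a 3x3 rotation matrix whose columns are the frame's x, y, z axes.
In Python, from cell import * gives the robot as it stands. Calls block until the motion is done:
- goto(position, orientation): joint-space move of the TCP to a pose.
- move_l(position, attitude=None, rate=0.15): straight line of the TCP; attitude=None keeps the orientation; rate is the mean speed in m/s.
- set_joints(angles): joint-space move.
- command_gripper(opening): finger opening in m; the grip force is fixed at half the most; returns when the fingers have stopped.
- hold(seconds).
- solve_ik(position, orientation): joint angles nearest the present ones, or None.
- get_obs(): the state.
- camera(name): name is "scene" or "top" or "wrist"; returns a dict with "color" (384x512x3 uint8, red, green, blue), "depth" (384x512 float32, m along the optical axis (not along the pixel's ray), 0 where there is no reading), "intrinsics" (3x3 intrinsics, pixels), "view" (4x4, takes a point from world to camera coordinates); the wrist camera has in their place "hand_eye" (4x4, takes a point from camera to tool coordinates, whose origin is the TCP and whose axes are the flange's). Camera axes: x right, y up, looking along -z (the intrinsics and any distortion apply to the point x, -y, -z); pixel columns grow to the right and rows downward; lengths in m; the calibration is good to about 2 mm. A picture is of the moment at which its call begins: read the wrist's pose just before it.
A pose or a line that the arm cannot do raises IKError and nothing moves.
- finish_job(): hands the job in; it is judged then, once.
The state is a dict: "t": time; "joint_positions": joint angles; "qvel": joint speeds; "joint_efforts": joint torques, N m; "ee_pos": TCP position; "ee_rot": TCP orientation; "wrist_force": force on the tool from outside, world axes, zero at the start; "moment": the same for the moment, N m; "width": finger opening in m; "grasp_force": force on a finger pad.
Only numpy, scipy, OpenCV 4.12 (cv2) and the standard library are available. Lean on these libraries where they do the work, as an engineer would, in place of code of your own. Each camera call takes 0.05 s, during which the arm holds its last target. There are 200 camera calls.

## Working session

There is one attempt and no reset: what is moved stays moved. The work goes in short steps, each a Python script; the robot and the scene stay as the last script left them, time stands still between calls to the robot, and variables do not carry over. Pictures are saved under pics/ and viewed, at most 14 in all, crops included, and the job is handed in when it is done.

```bash
mkdir -p pics; ls
python3 - <<'E'
from cell import *
import cv2,numpy as np
for n in ("top","scene"):
    c=camera(n); cv2.imwrite(f"pics/{n}0.png",cv2.resize(c["color"][:,:,::-1],(800,600),interpolation=cv2.INTER_CUBIC)); np.savez(f"{n}0.npz",**c)
    print(n,c["intrinsics"],c["view"],(c["depth"]>0).mean(),c.keys())
print(get_obs())
E
```

```text
pics
top [[392.91910524   0.         254.52304545]
 [  0.         392.91910524 188.25451582]
 [  0.           0.           1.        ]] [[ 0.01889631 -0.99981271 -0.00418121 -0.01813445]
 [ 0.97846458  0.01763277  0.20566026 -0.59699087]
 [-0.20554801 -0.00797739  0.97861452 -0.84181893]
 [ 0.          0.          0.          1.        ]] 0.9958648681640625 dict_keys(['color', 'depth', 'intrinsics', 'view'])
scene [[435.80625062   0.         254.21744919]
 [  0.         435.80625062 189.02221845]
 [  0.           0.           1.        ]] [[ 0.37064609  0.92877291  0.00153718 -0.2116682 ]
 [-0.77474933  0.30826614  0.5520285   0.39384719]
 [ 0.51223526 -0.20579813  0.83382383 -1.29391081]
 [ 0.          0.          0.          1.        ]] 0.9959462483723959 dict_keys(['color', 'depth', 'intrinsics', 'view'])
{'t': 0.1, 'joint_positions': array([-7.10539956e+01,  5.03729790e+00,  7.86181008e+01,  6.49564271e-04,
        9.64634071e+01, -5.90664059e+00]), 'qvel': array([ 0.02262147, -0.10801914, -0.18114475, -0.13583728, -0.18258737,
        0.07040942]), 'joint_efforts': array([ 2.93752833e-03, -3.53012824e+01, -3.14219606e+01,  1.36937610e-04,
        7.97138287e-03, -1.35986659e-05]), 'ee_pos': array([ 0.23099208, -0.49856969,  0.20121528]), 'ee_rot': array([[ 9.07391234e-01,  4.20286462e-01, -6.62579521e-04],
       [ 4.20286924e-01, -9.07389134e-01,  1.96487378e-03],
       [ 2.24592393e-04, -2.06138275e-03, -9.99997850e-01]]), 'wrist_force': array([-0.28659455,  0.26456271,  0.19249497]), 'moment': array([ 0.0032472 , -0.03824673,  0.01208101]), 'grasp_force': 0.0, 'width': 0.08565903123603014}
```

View pics/top0.png

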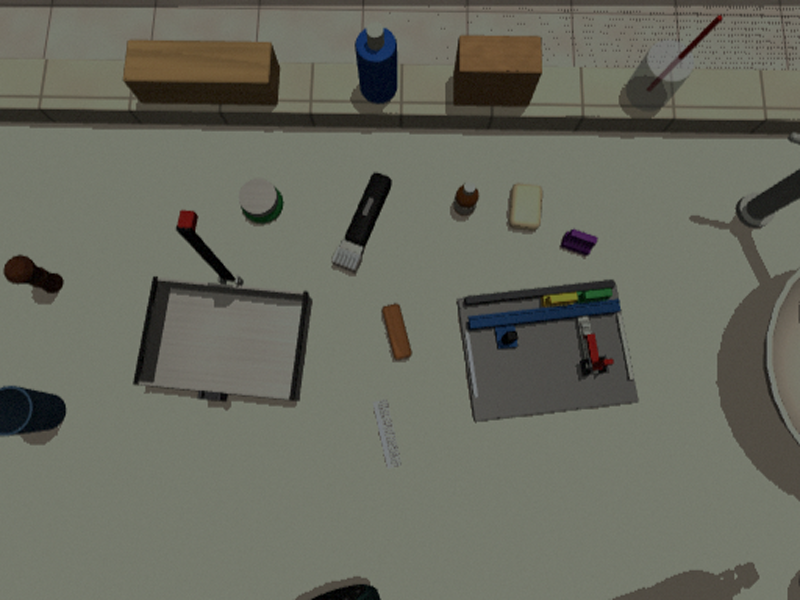

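View pics/scene0.png

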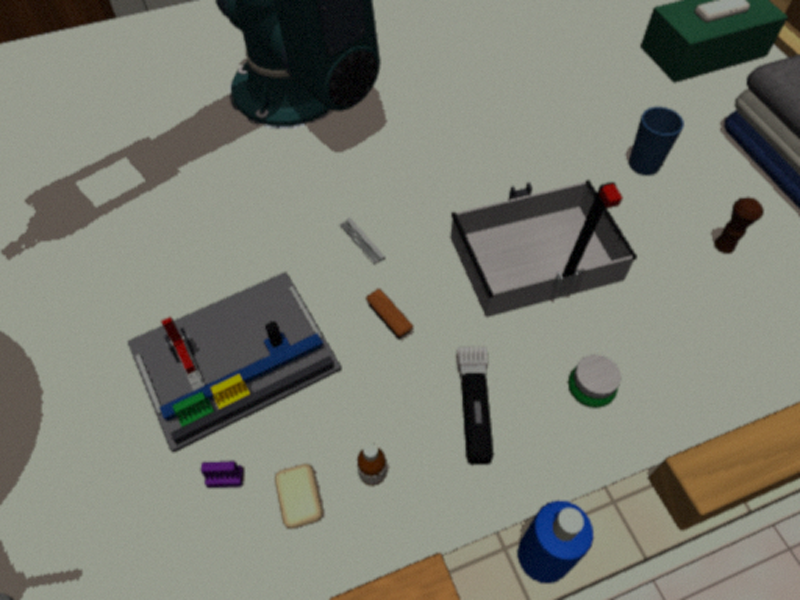

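The top view (800x600) shows the rack at px (458–637, 282–420), green and yellow combs at (595,295) and (560,299), and a purple decoy at (578,241). The brush is at (397,332), and the case spans (137–310, 280–400) with its strap up, tab at (187,222).

```bash
cat > h.py <<'E'
import numpy as np,cv2
def cloud(c,T=None):
    """world xyz for every pixel (T = camera->world)"""
    if T is None: T=np.linalg.inv(c["view"])
    K=c["intrinsics"]; d=c["depth"]; v,u=np.mgrid[:d.shape[0],:d.shape[1]]
    P=np.stack([(u-K[0,2])/K[0,0]*d,-(v-K[1,2])/K[1,1]*d,-d],-1)
    return P@T[:3,:3].T+T[:3,3]
def ray(c,u,v,z,T=None):
    if T is None: T=np.linalg.inv(c["view"])
    K=c["intrinsics"]; d=T[:3,:3]@np.array([(u-K[0,2])/K[0,0],-(v-K[1,2])/K[1,1],-1])
    return T[:3,3]+d*(z-T[2,3])/d[2]
def hsv(c): return cv2.cvtColor(c["color"],cv2.COLOR_RGB2HSV)
COL=dict(green=((50,120,60),(75,255,255)),yellow=((24,150,90),(34,255,255)),blue=((100,150,50),(118,255,255)),
  red=((0,190,90),(4,255,255)),brush=((6,140,70),(14,230,255)),purple=((130,100,30),(160,255,255)))
def mask(c,k): return cv2.inRange(hsv(c),*map(np.array,COL[k]))>0
def rect(p):
    r=cv2.minAreaRect((np.asarray(p)[:,:2]*1000).astype(np.float32)); return np.round(r[0],1),np.round(r[1],1),round(r[2],1)
E
python3 - <<'E'
from h import *
for n in("top","scene"):
    c=dict(np.load(n+"0.npz")); P=cloud(c); z=P[...,2]
    t=P[(abs(P[...,0]-.5)<.03)&(abs(P[...,1])<.4)&(abs(z)<.02)]; print(n,"table z",np.median(t[:,2]),t[:,2].std())
    ws=(P[...,0]>.2)&(P[...,0]<.75)&(abs(P[...,1])<.5)
    for k in COL:
        m=mask(c,k)&ws&(z>.004)
        N,l,s,ce=cv2.connectedComponentsWithStats(m.astype(np.uint8))
        for i in range(1,N):
            if s[i,4]>12:
                q=P[l==i]; print(k,s[i].tolist(),q.mean(0).round(3),"z",np.percentile(q[:,2],[5,50,95]).round(3),rect(q))
    for nm,lo,hi,ys in(("rackbase",.007,.016,(-.4,-.05)),("jaw+bar",.026,.042,(-.4,-.08)),("rim",.052,.066,(.05,.45))):
        m=ws&(z>lo)&(z<hi)&(P[...,1]>ys[0])&(P[...,1]<ys[1])
        N,l,s,ce=cv2.connectedComponentsWithStats(m.astype(np.uint8))
        for i in range(1,N):
            if s[i,4]>80: print(nm,s[i].tolist(),rect(P[l==i]))
E
```

```text
top table z 0.0030219497134159057 0.005539013694650775
green [375, 185, 17, 6, 75] [ 0.605 -0.302  0.061] z [0.058 0.061 0.063] (array([ 604.8, -302.3]), array([10.8, 38.7]), 8.0)
yellow [352, 187, 18, 7, 76] [ 0.598 -0.25   0.061] z [0.058 0.061 0.063] (array([ 597.6, -250.8]), array([10.4, 40.2]), 6.8)
blue [300, 192, 97, 18, 681] [ 0.577 -0.226  0.037] z [0.033 0.036 0.038] (array([ 540.5, -158.2]), array([ 92.2, 375.4]), 28.1)
blue [317, 208, 12, 11, 59] [ 0.549 -0.164  0.038] z [0.02  0.022 0.025] (array([491.3, -93. ]), array([ 20.1, 223.3]), 40.3)
red [114, 135, 9, 10, 74] [0.639 0.24  0.269] z [0.267 0.269 0.271] (array([639.6, 240.1]), array([18.2, 13.9]), 1.0)
red [376, 214, 7, 17, 74] [ 0.527 -0.295  0.045] z [0.043 0.044 0.047] (array([ 526.8, -294.8]), array([38. , 10.4]), 6.7)
red [387, 230, 5, 3, 13] [ 0.501 -0.298  0.099] z [0.097 0.099 0.101] (array([ 500.7, -298.3]), array([ 4.5, 10.3]), 2.8)
brush [245, 195, 18, 35, 352] [ 0.549 -0.005  0.027] z [0.021 0.024 0.027] (array([501.6, -13.7]), array([177.7,  30.4]), 10.1)
purple [361, 147, 21, 15, 152] [ 0.692 -0.284  0
[... 1167 characters left out ...]
, 17, 71] [ 0.527 -0.295  0.046] z [0.043 0.046 0.049] (array([ 528.3, -295.3]), array([39.9, 10.7]), 7.3)
brush [235, 186, 28, 28, 329] [ 0.554 -0.006  0.024] z [0.022 0.024 0.027] (array([553.2,  -6.1]), array([84.6, 24.9]), 14.8)
purple [129, 296, 26, 16, 337] [ 0.703 -0.288  0.033] z [0.014 0.032 0.051] (array([ 700.4, -289.4]), array([45.1, 22.9]), 72.6)
rackbase [82, 175, 137, 115, 5290] (array([ 529.8, -234.5]), array([192. , 250.1]), 7.8)
jaw+bar [102, 214, 112, 69, 1801] (array([ 578.4, -228.2]), array([ 89.9, 229.2]), 7.7)
rim [289, 116, 93, 75, 720] (array([531.6, 242. ]), array([233. , 184.4]), 79.2)
rim [370, 133, 38, 43, 271] (array([592.5, 337.7]), array([ 69.1, 135.8]), 42.0)
```

```bash
cat >> h.py <<'E'
def rot(phi,tilt=None):
    """tool down, fingers closing along world heading phi (rad)"""
    y=np.array([np.cos(phi),np.sin(phi),0]); z=np.array([0,0,-1.]); return np.stack([np.cross(y,z),y,z],1)
E
python3 - <<'E'
from h import *
for n in("top","scene"):
    c=dict(np.load(n+"0.npz")); P=cloud(c); z=P[...,2]
    m=(z>.054)&(z<.064)&(P[...,0]>.38)&(P[...,0]<.64)&(P[...,1]>.08)&(P[...,1]<.42)
    q=P[m]; o=np.array([.497,.25]); a=np.radians(-4.8)
    for _ in range(4):
        R=np.array([[np.cos(a),-np.sin(a)],[np.sin(a),np.cos(a)]]); l=(q[:,:2]-o)@R
        k=(abs(l[:,1])>25)&(abs(l[:,1])<122)&(abs(l[:,0])<90) if 0 else (abs(l[:,1])>.025)&(abs(l[:,1])<.122)&(abs(l[:,0])<.092)
        r=rect(q[k]); o=r[0]/1000; w=r[1]; a=np.radians(r[2]-90 if r[2]>45 else r[2])
    print(n,o,w,np.degrees(a),k.sum())
    # bar post: dark pixels above .06 on rack
    m=(z>.055)&(z<.075)&(abs(P[...,0]-.545)<.05)&(abs(P[...,1]+.165)<.05)
    print("post",m.sum(),rect(P[m]),P[m].mean(0))
    m=(z>.07)&(abs(P[...,0]-.50)<.05)&(abs(P[...,1]+.298)<.03)
    print("tail",m.sum(),rect(P[m]),P[m].mean(0))
    m=(z>.0)&mask(c,"brush")&(abs(P[...,0]-.55)<.06)&(abs(P[...,1])<.05); print("brush",rect(P[m]))
    if n=="top":
        print("post ray",ray(c,326.4,216.3,.068))
E
```

```text
top [0.5298 0.2488] [232.9 160. ] -4.599999999999994 766
post 49 (array([ 537.8, -171.8]), array([13.6, 14.7]), 2.2) [ 0.53784092 -0.17155154  0.06521747]
tail 41 (array([ 499.4, -298.4]), array([ 7.3, 13.8]), 1.1) [ 0.4993706  -0.29625599  0.09154786]
brush (array([549.2,  -5.4]), array([81.3, 25. ]), 14.9)
post ray [ 0.53443217 -0.17002015  0.068     ]
scene [0.533  0.2488] [233.8 162.2] -4.799999999999997 756
post 64 (array([ 542. , -172.8]), array([15.8, 15.3]), 9.7) [ 0.54439761 -0.17253769  0.06465484]
tail 79 (array([ 504.6, -298.3]), array([10.1, 14.6]), 20.3) [ 0.50598364 -0.2982654   0.08900492]
brush (array([553.2,  -6.1]), array([84.6, 24.9]), 14.8)
```

```bash
cat >> h.py <<'E'
A=np.radians(7.7); RX=np.array([np.cos(A),np.sin(A),0]); RY=np.array([-np.sin(A),np.cos(A),0])
C=np.radians(-4.7); CO=np.array([.531,.249,0]); CX=np.array([np.cos(C),np.sin(C),0]); CY=np.array([-np.sin(C),np.cos(C),0])
TAIL=np.array([.502,-.298,0]); POST=np.array([.540,-.172,0])
GREEN=np.array([.6055,-.302,0]); YELLOW=np.array([.599,-.2505,0])
Z=lambda z:np.array([0,0,z])
E
python3 - <<'E'
from cell import *; from h import *
def best(p,phi):
    c=[(solve_ik(p,rot(f)),f) for f in(phi,phi+np.pi)]
    return [(None if j is None else np.round(j,0).tolist()) for j,f in c]
print(best(TAIL+.025*RX+Z(.18),A+np.pi/2)); print(best(GREEN+Z(.036),A)); print(best(CO+Z(.1),C+np.pi/2))
for a in(1.65,1.0,.3): 
    p=CO+CX*(.085-.195*np.cos(a)+.035*np.sin(a))+Z(.068+.195*np.sin(a)+.03*np.cos(a)); print(p,best(p,C+np.pi/2))
R=rot(A-np.pi/2) if best(TAIL+.025*RX+Z(.18),A+np.pi/2)[0] is None else rot(A+np.pi/2)
c=[(abs(np.array(solve_ik(TAIL+Z(.18),rot(f)))-get_obs()["joint_positions"]).max(),f) for f in(A+np.pi/2,A-np.pi/2) if solve_ik(TAIL+Z(.18),rot(f)) is not None]
R=rot(min(c)[1]); print("phi",np.degrees(min(c)[1]))
command_gripper(0)
goto(TAIL+.028*RX+Z(.18),R); move_l(TAIL+.028*RX+Z(.076)); print(get_obs()["wrist_force"])
for d in np.arange(.022,-.018,-.006):
    move_l(TAIL+d*RX+Z(.076),rate=.05); print(round(d,3),get_obs()["wrist_force"].round(1))
move_l(TAIL+d*RX+Z(.2)); goto(np.array([.35,-.2,.25]),R)
P=[]
for n in("top","scene"):
    k=camera(n); np.savez(n+"1.npz",**k); p=cloud(k); z=p[...,2]
    m=mask(k,"red")&(p[...,1]<-.2)&(z>.02); q=p[m]; print(n,"red top",q[q[:,2]>q[:,2].max()-.006].mean(0),q[:,2].max())
    cv2.imwrite(f"pics/{n}1.png",cv2.resize(k["color"][140:300,60 if n=="scene" else 280:260 if n=="scene" else 430,::-1],None,fx=3,fy=3))
print(get_obs()["t"])
E
```

```text
[[-35.0, 12.0, 73.0, -0.0, 95.0, -132.0], [-35.0, 12.0, 73.0, -0.0, 95.0, 48.0]]
[[-31.0, 25.0, 72.0, -0.0, 82.0, -39.0], [-31.0, 25.0, 72.0, -0.0, 82.0, 141.0]]
[[20.0, 12.0, 82.0, -0.0, 86.0, -66.0], [20.0, 12.0, 82.0, -0.0, 86.0, 114.0]]
[0.66586382 0.23791218 0.26001505] [[15.0, 26.0, 46.0, -0.0, 108.0, -70.0], [15.0, 26.0, 46.0, -0.0, 108.0, 110.0]]
[0.54006196 0.24825497 0.24829591] [[19.0, 11.0, 67.0, -0.0, 102.0, -66.0], [19.0, 11.0, 67.0, -0.0, 102.0, 114.0]]
[0.44035841 0.25645209 0.15428653] [[24.0, 1.0, 89.0, -0.0, 91.0, -61.0], [24.0, 1.0, 89.0, -0.0, 91.0, 119.0]]
phi -82.3
[-0.05964609  0.51139462 -0.55780472]
0.022 [ 0.7 -0.2  0.3]
0.016 [-0.6  0.2 -0.2]
0.01 [ 0.2 -0.4 -0. ]
0.004 [ 0.4 -0.1  0.7]
-0.002 [0.1 0.  0.4]
-0.008 [-0.9 -0.1 -0.1]
-0.014 [-0.1  0.5 -0.3]
top red top [ 0.94771361 -0.42834012  0.22256949] 0.22516009728590458
scene red top [ 0.50319353 -0.29886744  0.09970354] 0.10181143441200691
6.75
```

View pics/scene1.png

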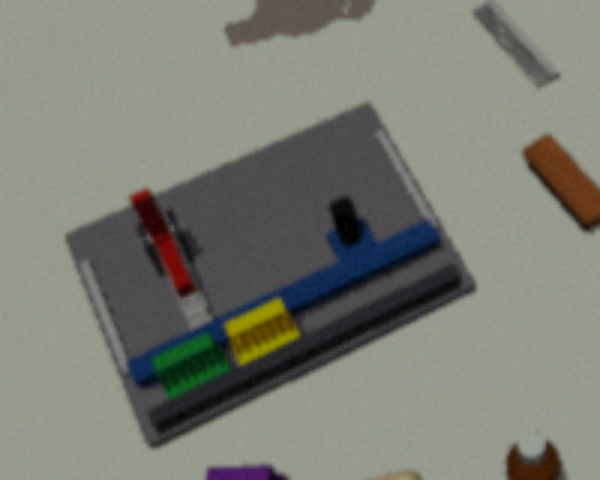

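Run:
```python
from cell import *; from h import *
o=get_obs(); print(o["width"],o["ee_pos"],o["ee_rot"].round(2))
R=o["ee_rot"]
goto(TAIL+.010*RX+Z(.18),R); print(get_obs()["ee_pos"])
move_l(TAIL+.012*RX+Z(.076)); print(get_obs()["ee_pos"],get_obs()["wrist_force"])
k=camera("scene"); cv2.imwrite("pics/s2.png",cv2.resize(k["color"][100:300,60:260,::-1],None,fx=3,fy=3,interpolation=cv2.INTER_CUBIC))
```

```text
0.00011332218513249557 [ 0.35054981 -0.20047682  0.24875573] [[ 0.99  0.13 -0.  ]
 [ 0.13 -0.99  0.  ]
 [-0.   -0.   -1.  ]]
[ 0.5116817  -0.29658431  0.17979535]
[ 0.51455393 -0.29690043  0.07782759] [0.48448009 0.23006471 0.14256462]
```

The pawl is still down (red tail upright at px (143,198) of the crop); I need to see where the fingers stand relative to it.

View pics/s2.png

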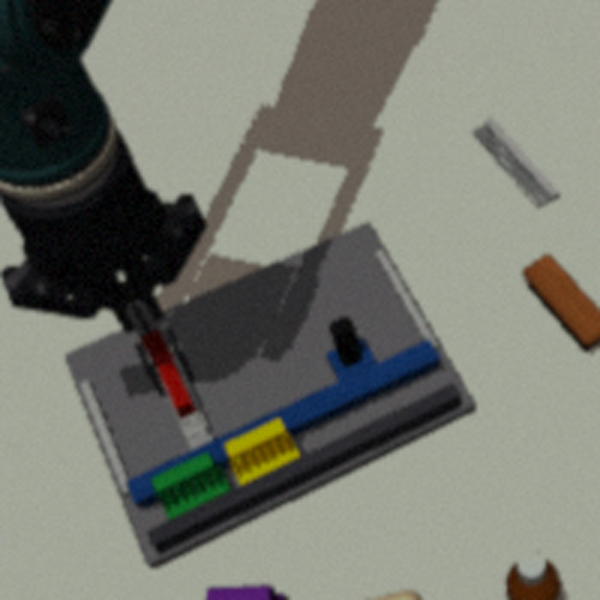

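Run:
```python
from cell import *; from h import *
def red():
    k=camera("scene"); p=cloud(k); m=mask(k,"red")&(abs(p[...,1]+.298)<.03)&(p[...,2]>.02)&(p[...,0]<.6); q=p[m]
    return len(q),q.mean(0).round(3),q.min(0).round(3),q.max(0).round(3),k
for d in(.004,-.004,-.012,-.018,-.024):
    move_l(TAIL+d*RX+Z(.076),rate=.05); r=red(); print(d,get_obs()["ee_pos"].round(4),r[:4],get_obs()["wrist_force"].round(1))
cv2.imwrite("pics/s3.png",cv2.resize(r[4]["color"][140:290,60:260,::-1],None,fx=4,fy=4,interpolation=cv2.INTER_CUBIC))
```

```text
0.004 [ 0.5059 -0.2977  0.0765] (80, array([ 0.528, -0.295,  0.046]), array([ 0.505, -0.302,  0.042]), array([ 0.548, -0.288,  0.049])) [ 0.2 -0.6  0.4]
-0.004 [ 0.4979 -0.2986  0.076 ] (82, array([ 0.527, -0.295,  0.046]), array([ 0.506, -0.302,  0.043]), array([ 0.548, -0.288,  0.05 ])) [ 0.6 -0.7 -0. ]
-0.012 [ 0.49   -0.2997  0.0761] (91, array([ 0.525, -0.296,  0.05 ]), array([ 0.502, -0.304,  0.042]), array([ 0.548, -0.288,  0.102])) [ 0.1 -1.   0.2]
-0.018 [ 0.484  -0.3004  0.076 ] (93, array([ 0.524, -0.296,  0.052]), array([ 0.501, -0.304,  0.042]), array([ 0.547, -0.288,  0.102])) [ 0.4 -0.3  0.3]
-0.024 [ 0.4781 -0.3013  0.076 ] (93, array([ 0.525, -0.296,  0.052]), array([ 0.501, -0.303,  0.042]), array([ 0.547, -0.288,  0.102])) [-0.3  1.  -0.2]
```

View pics/s3.png

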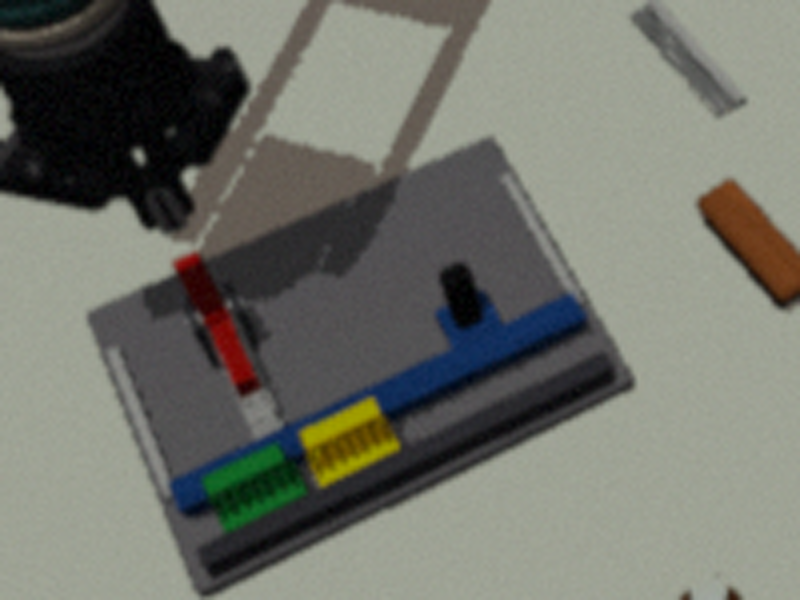

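Run:
```python
from cell import *; from h import *
o=get_obs(); print(o["ee_pos"],o["width"])
for n in("scene","top"):
    k=camera(n); p=cloud(k); m=(np.linalg.norm(p[...,:2]-o["ee_pos"][:2],axis=-1)<.045)&(p[...,2]>.06)&(p[...,2]<.3)&~(mask(k,"red"))
    q=p[m]; i=np.argsort(q[:,2])[:12]; print(n,len(q),q[i].round(3).tolist())
    V=k["view"]; c=V[:3,:3]@o["ee_pos"]+V[:3,3]; K=k["intrinsics"]; print("proj",K[0,0]*c[0]/-c[2]+K[0,2],K[1,1]*c[1]/c[2]+K[1,2])
w=camera("wrist"); h=w["hand_eye"]; print(h.round(3)); cv2.imwrite("pics/w1.png",w["color"][:,:,::-1])
np.savez("w1.npz",ee_pos=o["ee_pos"],ee_rot=o["ee_rot"],**w)
```

```text
[ 0.47810251 -0.30127509  0.07603684] 0.00014854030993355588
scene 2448 [[0.504, -0.292, 0.06], [0.507, -0.303, 0.061], [0.507, -0.298, 0.061], [0.508, -0.296, 0.061], [0.506, -0.294, 0.061], [0.506, -0.3, 0.062], [0.507, -0.302, 0.063], [0.507, -0.296, 0.063], [0.506, -0.298, 0.064], [0.506, -0.293, 0.065], [0.507, -0.304, 0.065], [0.506, -0.295, 0.065]]
proj 105.979923747665 201.97967409091711
top 453 [[0.497, -0.292, 0.063], [0.5, -0.292, 0.064], [0.502, -0.292, 0.066], [0.499, -0.292, 0.07], [0.501, -0.292, 0.071], [0.496, -0.291, 0.075], [0.496, -0.3, 0.075], [0.496, -0.302, 0.076], [0.496, -0.293, 0.076], [0.498, -0.292, 0.077], [0.503, -0.293, 0.077], [0.5, -0.292, 0.078]]
proj 387.3355088664198 242.3529693413196
[[ 0.     0.954  0.298  0.076]
 [ 1.    -0.001  0.001 -0.001]
 [ 0.001  0.298 -0.954 -0.173]
 [ 0.     0.     0.     1.   ]]
```

View pics/w1.png

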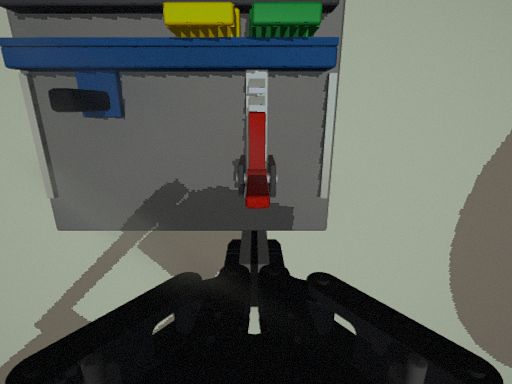

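The wrist view shows the finger tips at px (253,240), already on the -x side of the tail (257,205), which is still upright. I'll measure the true tip height.

```bash
python3 - <<'E'
from h import *
d=dict(np.load("w1.npz")); T=np.eye(4); T[:3,:3]=d["ee_rot"]; T[:3,3]=d["ee_pos"]; T=T@d["hand_eye"]
p=cloud(d,T)
for v,u in((205,257),(185,257),(236,253),(245,253),(255,253),(250,238),(250,270),(45,210),(20,285),(100,90),(170,240),(140,257)): print((u,v),p[v,u].round(4),d["color"][v,u])
E
python3 - <<'E'
from cell import *; from h import *
k=camera("scene"); p=cloud(k)
for v in range(186,208,2): print(v,[p[v,u].round(3).tolist() for u in (98,101,104,106)])
E
```

```text
(257, 205) [ 0.5003 -0.2992  0.1011] [137  16   7]
(257, 185) [ 0.5055 -0.2987  0.0791] [56 19 13]
(253, 236) [ 0.4893 -0.2985  0.1178] [ 9 10 16]
(253, 245) [ 0.4886 -0.2986  0.1262] [0 0 0]
(253, 255) [ 0.4889 -0.2987  0.136 ] [10 15  7]
(238, 250) [ 0.4838 -0.2918  0.1241] [1 3 3]
(270, 250) [ 0.4858 -0.3076  0.1238] [0 3 8]
(210, 45) [ 0.587  -0.2557  0.0384] [17 46 81]
(285, 20) [ 0.6024 -0.302   0.0614] [ 45 131  65]
(90, 100) [ 0.5411 -0.1806  0.0503] [20 17 25]
(240, 170) [ 0.5083 -0.2865  0.0564] [59 59 61]
(257, 140) [ 0.5293 -0.2957  0.0467] [138  33  29]
186 [[0.484, -0.299, 0.143], [0.491, -0.293, 0.15], [0.491, -0.288, 0.147], [0.478, -0.286, 0.128]]
188 [[0.488, -0.3, 0.143], [0.491, -0.295, 0.143], [0.485, -0.291, 0.133], [0.486, -0.287, 0.133]]
190 [[0.49, -0.302, 0.14], [0.489, -0.297, 0.135], [0.486, -0.292, 0.129], [0.485, -0.289, 0.125]]
192 [[0.49, -0.303, 0.133], [0.49, -0.298, 0.13], [0.489, -0.293, 0.125], [0.484, -0.291, 0.118]]
194 [[0.487, -0.306, 0.122], [0.491, -0.3, 0.124], [0.489, -0.295, 0.119], [0.483, -0.293, 0.11]]
196 [[0.487, -0.308, 0.116], [0.49, -0.302, 0.118], [0.49, -0.297, 0.114], [0.489, -0.293, 0.111]]
198 [[0.406, -0.327, 0.001], [0.491, -0.304, 0.112], [0.41, -0.314, -0.001], [0.41, -0.31, -0.002]]
200 [[0.411, -0.328, 0.001], [0.414, -0.322, 0.0], [0.419, -0.315, 0.004], [0.419, -0.31, 0.002]]
202 [[0.417, -0.329, 0.001], [0.418, -0.323, -0.001], [0.421, -0.316, -0.0], [0.423, -0.312, -0.0]]
204 [[0.422, -0.33, -0.0], [0.422, -0.324, -0.003], [0.426, -0.317, -0.001], [0.502, -0.298, 0.103]]
206 [[0.426, -0.331, -0.002], [0.429, -0.325, -0.002], [0.503, -0.304, 0.099], [0.505, -0.3, 0.1]]
```

The real finger tips end at z≈0.11 while the reported TCP is 0.076, so the TCP may sit about 32 mm too deep. I'll check by touching the ledge at a clear spot.

Run:
```python
from cell import *; from h import *
R=rot(A-np.pi/2)
p=get_obs()["ee_pos"]; move_l(p+Z(.1))
b=np.array([.36,-.15,0])
for w in(0,.03):
    command_gripper(w); goto(b+Z(.06),R); f0=get_obs()["wrist_force"][2]; z=.02
    while z>-.045:
        move_l(b+Z(z),rate=.08); f=get_obs()["wrist_force"][2]-f0
        if abs(f)>4: break
        z-=.003
    o=get_obs(); print(w,o["width"],"z cmd",z,o["ee_pos"],f)
    move_l(b+Z(.06))
print(get_obs()["t"])
```

```text
0 0.00013932358048077823 z cmd -0.030999999999999993 [ 0.36039571 -0.1502545  -0.02900348] 14.456498417473423
0.03 0.029983564615480508 z cmd -0.030999999999999993 [ 0.36057146 -0.15033238 -0.02946529] 11.730617494896547
24.2667
```

```bash
cat >> h.py <<'E'
OFF=-.029   # reported TCP lies 29 mm beyond the real finger tips (touched the ledge)
T=lambda z:np.array([0,0,z+OFF])   # z = wanted tip height
E
python3 - <<'E'
from cell import *; from h import *
R=rot(A-np.pi/2); B=TAIL+.001*RY
command_gripper(0); goto(B+.03*RX+T(.125),R); move_l(B+.03*RX+T(.076))
def red():
    k=camera("scene"); p=cloud(k); m=mask(k,"red")&(abs(p[...,1]+.298)<.03)&(p[...,2]>.02)&(p[...,0]<.6); q=p[m]
    return len(q),q.mean(0).round(3),q.max(0).round(3)
for d in(.016,.004,-.008,-.014,-.018):
    move_l(B+d*RX+T(.076),rate=.08)
print(get_obs()["wrist_force"].round(1))
move_l(B+(d+.006)*RX+T(.076)); move_l(B+(d+.006)*RX+T(.16),rate=.3)
# to the post
command_gripper(.05); goto(POST+T(.12),R)
print(red())
w=camera("wrist"); o=get_obs(); cv2.imwrite("pics/w2.png",w["color"][:,:,::-1]); np.savez("w2.npz",ee_pos=o["ee_pos"],ee_rot=o["ee_rot"],**w)
M=np.eye(4); M[:3,:3]=o["ee_rot"]; M[:3,3]=o["ee_pos"]; p=cloud(w,M@w["hand_eye"])
m=(p[...,2]>.058)&(p[...,2]<.074)&(np.linalg.norm(p[...,:2]-POST[:2],axis=-1)<.03); print("post",m.sum(),rect(p[m]))
m=mask(w,"red"); q=p[m]; print("red",q.mean(0),q.max(0),q.min(0)); print(o["t"])
E
```

```text
[0.6 0.8 0.5]
(182, array([ 0.5  , -0.299,  0.068]), array([ 0.547, -0.289,  0.087]))
post 417 (array([ 540.7, -173.2]), array([13.6, 15.4]), 7.9)
red [ 0.52089545 -0.29628588  0.06658646] [ 0.61559574 -0.1620143   0.26439714] [ 0.4648747  -0.30676493  0.05003669]
29.4083
```

View pics/w2.png

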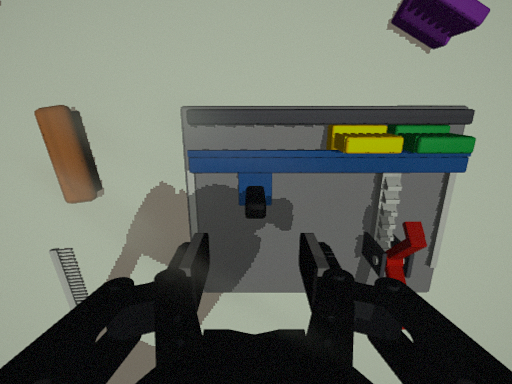

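The pawl is lifted (red at px (405,245), teeth clear). The post is at (255,200) between the open fingers, so I'll pull the bar next.

Run:
```python
from cell import *; from h import *
P=np.array([.5405,-.173,0])
move_l(P+T(.038)); command_gripper(0); print(get_obs()["width"],get_obs()["grasp_force"])
for d in(.02,.036,.042,.045,.047):
    move_l(P-d*RX+T(.038),rate=.1); o=get_obs(); f=o["wrist_force"]; print(d,o["ee_pos"].round(4),f.round(1),round(o["width"],4))
    if f@RX>12: break
command_gripper(.05); q=get_obs()["ee_pos"]; move_l(q+Z(.09),rate=.3)
goto(YELLOW-.02*RX+T(.16),rot(A))
w=camera("wrist"); o=get_obs(); np.savez("w3.npz",ee_pos=o["ee_pos"],ee_rot=o["ee_rot"],**w); cv2.imwrite("pics/w3.png",w["color"][:,:,::-1])
M=np.eye(4); M[:3,:3]=o["ee_rot"]; M[:3,3]=o["ee_pos"]; p=cloud(w,M@w["hand_eye"])
for c in("green","yellow","blue","brush"):
    m=mask(w,c)&(p[...,2]>(.055 if c!="blue" else .03))&(p[...,2]<.07); 
    if m.sum()>20: print(c,m.sum(),rect(p[m]))
print(o["t"])
```

```text
0.014813359784652064 59.26389455795288
0.02 [ 0.5206 -0.1764  0.0105] [-2.4 -1.1  6.8] 0.0151
0.036 [ 0.5046 -0.1786  0.0105] [-2.2  0.1  6.8] 0.0149
0.042 [ 0.499  -0.1794  0.0105] [-0.8 -1.1  8.2] 0.0146
0.045 [ 0.4969 -0.1797  0.0106] [ 0.3 -0.3  6.3] 0.0147
0.047 [ 0.497  -0.1797  0.0106] [ 7.8 -0.   2.5] 0.0151
green 455 (array([ 606.6, -301.6]), array([12. , 39.6]), 9.7)
yellow 531 (array([ 599.3, -250.7]), array([11.8, 40.3]), 6.4)
blue 3919 (array([ 534.3, -233.6]), array([ 19.2, 228. ]), 7.7)
brush 124 (array([ 631.9, -207. ]), array([333.8,  30.5]), 36.5)
34.2833
```

View pics/w3.png

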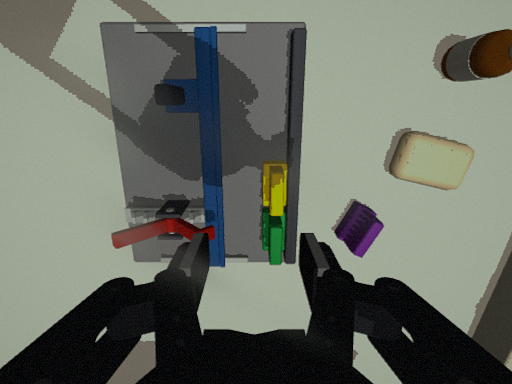

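Bar is back (blue at px (210,140)); only yellow (275,188) and green (275,235) combs stand in the rack. Moving the combs now.

```bash
cat >> h.py <<'E'
def pickguard(p,dst):
    from cell import goto,move_l,command_gripper,get_obs
    command_gripper(.04); goto(p+T(.11),rot(A)); move_l(p+T(.037)); command_gripper(0); print("grip",get_obs()["width"],get_obs()["grasp_force"])
    move_l(p+T(.15)); print("lift",get_obs()["width"])
    R=rot(C); goto(dst+T(.15),R); w=get_obs(); print("over case",w["width"],w["grasp_force"])
    if w["width"]<.006: print("LOST"); return
    move_l(dst+T(.045)); 
    z=.034
    move_l(dst+T(z),rate=.1); f0=get_obs()["wrist_force"][2]
    while z>.028:
        z-=.0015; move_l(dst+T(z),rate=.1)
        if abs(get_obs()["wrist_force"][2]-f0)>3: break
    print("set z",z,get_obs()["width"]); command_gripper(.035); move_l(dst+T(.15),rate=.3); print(get_obs()["t"])
E
python3 - <<'E'
from cell import *; from h import *
pickguard(np.array([.5993,-.2507,0]),CO-.02*CX-.08*CY)
w=camera("wrist"); o=get_obs(); M=np.eye(4); M[:3,:3]=o["ee_rot"]; M[:3,3]=o["ee_pos"]; p=cloud(w,M@w["hand_eye"])
m=mask(w,"yellow")&(p[...,2]<.1); print(m.sum(),rect(p[m]),np.percentile(p[m][:,2],[5,50,95]))
cv2.imwrite("pics/w4.png",w["color"][:,:,::-1])
E
```

```text
grip 0.011144130207377168 59.0345960855484
lift 0.010550147704067854
over case 0.010580175729583018 58.37771952152252
set z 0.0295 0.011036187542862154
41.1333
828 (array([502.8, 166.7]), array([53.1, 23.2]), 83.4) [0.02018384 0.05239204 0.05398813]
```

View pics/w4.png

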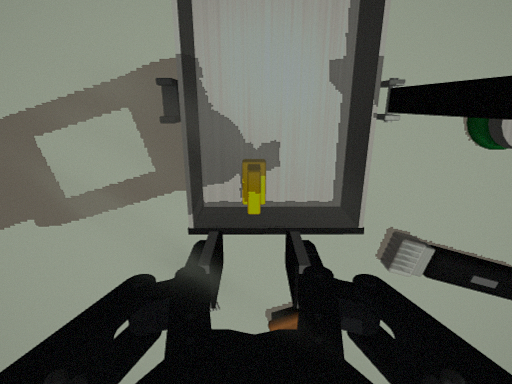

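Yellow stands upright in the case at px (254,187). Green is next, then a fresh look for the brush.

Run:
```python
from cell import *; from h import *
pickguard(np.array([.6062,-.3017,0]),CO-.02*CX-.02*CY)
w=camera("wrist"); o=get_obs(); M=np.eye(4); M[:3,:3]=o["ee_rot"]; M[:3,3]=o["ee_pos"]; p=cloud(w,M@w["hand_eye"])
for c in("green","yellow"):
    m=mask(w,c)&(p[...,2]<.08)&(p[...,0]<.61)&(p[...,1]>.14); print(c,m.sum(),rect(p[m]),np.percentile(p[m][:,2],[5,50,95]))
goto(np.array([.50,-.01,.2]),rot(np.radians(105)))
w=camera("wrist"); o=get_obs(); M=np.eye(4); M[:3,:3]=o["ee_rot"]; M[:3,3]=o["ee_pos"]; p=cloud(w,M@w["hand_eye"])
m=mask(w,"brush").astype(np.uint8); n,l,s,_=cv2.connectedComponentsWithStats(m)
for i in range(1,n):
    if s[i,4]>200: 
        q=p[l==i]; q=q[(q[:,2]>.018)&(q[:,2]<.032)]
        if len(q)>200: print("brush",s[i].tolist(),rect(q),np.median(q[:,2]))
cv2.imwrite("pics/w5.png",w["color"][:,:,::-1]); print(o["t"])
```

```text
grip 0.010979375861128972 58.8381028175354
lift 0.010699492486365788
over case 0.010604275675354307 58.40988636016846
set z 0.0295 0.010837968568367518
49.7917
green 790 (array([508.1, 230.4]), array([41.2, 22.7]), 84.6) [0.02030191 0.05246895 0.05404196]
yellow 851 (array([503.7, 171.5]), array([43.8, 23. ]), 85.0) [0.02003466 0.05157216 0.05382436]
brush [196, 157, 25, 61, 974] (array([542.2, -58. ]), array([80.6, 25.3]), 16.8) 0.025985072384114072
51.925
```

View pics/w5.png

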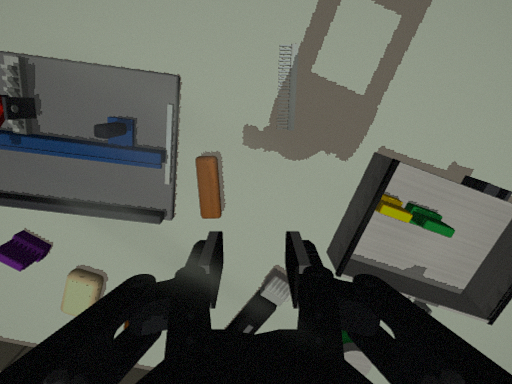

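Both combs stand in the case. The brush was knocked aside and is now at px (208,187), world (0.542, -0.058); grasping it there.

Run:
```python
from cell import *; from h import *
b=np.array([.542,-.058,0]); R=rot(np.radians(106.8))
command_gripper(.05); goto(b+T(.1),R); move_l(b+T(.005)); command_gripper(0); print("grip",get_obs()["width"],get_obs()["wrist_force"].round(1))
move_l(b+T(.15)); print("lift",get_obs()["width"])
d=CO-.015*CX+.055*CY
goto(d+T(.15),rot(C+np.pi/2)); print("over",get_obs()["width"],get_obs()["t"])
w=camera("wrist"); cv2.imwrite("pics/w6.png",w["color"][:,:,::-1])
if get_obs()["width"]>.02:
    move_l(d+T(.03)); move_l(d+T(.0115),rate=.06); print(get_obs()["width"],get_obs()["wrist_force"]); command_gripper(.045); move_l(d+T(.16),rate=.3)
    k=camera("wrist"); o=get_obs(); M=np.eye(4); M[:3,:3]=o["ee_rot"]; M[:3,3]=o["ee_pos"]; p=cloud(k,M@k["hand_eye"])
    for c in("green","yellow","brush"):
        m=mask(k,c)&(p[...,2]<.08)&(p[...,0]<.61)&(p[...,1]>.14); print(c,m.sum(),m.sum() and (rect(p[m]),np.percentile(p[m][:,2],[5,50,95])))
    cv2.imwrite("pics/w6.png",k["color"][:,:,::-1])
print(get_obs()["t"])
```

```text
grip 0.026470747425642108 [-0.4 -0.3  6.2]
lift 0.026530657946462883
over 0.026403219306704594 56.4417
0.0263305877303034 [-0.80547174 -0.24021468  0.32628647]
green 620 ((array([508.2, 231.3]), array([42.7, 22.2]), 85.0), array([0.02034328, 0.05294087, 0.05429947]))
yellow 748 ((array([503.2, 171.1]), array([44.5, 22.3]), 84.6), array([0.02029155, 0.05275535, 0.05415147]))
brush 1037 ((array([519.8, 305.2]), array([25.8, 77.9]), 86.1), array([0.02643524, 0.02806036, 0.02919043]))
58.9083
```

View pics/w6.png

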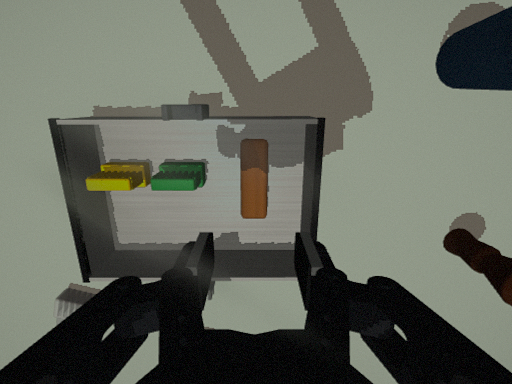

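All three items lie in the case: yellow (118,178), green (180,177), brush (254,178). Now swing the strap down by its tab.

Run:
```python
from cell import *; from h import *
R=rot(C+np.pi/2); command_gripper(0)
def tip(a,extra=0):
    r=.196-.006*a/1.65; h=.023+.011*np.sin(a)-.002+extra
    return CO+CX*(.085-r*np.cos(a)+h*np.sin(a))+T(.068+r*np.sin(a)+h*np.cos(a))
o=get_obs(); p=o["ee_pos"]; move_l(np.array([p[0],p[1],.34+OFF]),rate=.3)
s=CO+.15*CX
goto(s+T(.34),R); move_l(s+T(.25)); print(get_obs()["wrist_force"].round(1))
for a in np.arange(1.70,-.001,-.1):
    move_l(tip(a),R,rate=.12)
    if round(a*10)%4==1 or a<.15: print(round(a,2),get_obs()["ee_pos"].round(3),get_obs()["wrist_force"].round(1))
z=tip(0)
for e in np.arange(0,.012,.0015):
    move_l(z-Z(e),rate=.05); f=get_obs()["wrist_force"]; 
    if f[2]>15: break
print("press",e,f.round(1),get_obs()["ee_pos"]); hold(.4)
move_l(z+Z(.08)); goto(np.array([.35,0,.3]),rot(np.pi/2)); k=camera("top"); k2=camera("scene")
cv2.imwrite("pics/end.png",np.vstack([np.hstack([x["color"][90:300,s0:s0+330,::-1] for x,s0 in((k,70),(k2,150))])]))
for x in(k,k2):
    p=cloud(x); m=mask(x,"red")&(p[...,1]>.1)&(p[...,1]<.4)&(p[...,0]<.7)&(p[...,2]>.03); print(m.sum(),p[m].mean(0),p[m].max(0))
print(get_obs()["t"])
```

```text
[ 0.1 -0.5 -0.8]
1.7 [0.672 0.238 0.226] [ 0.3 -0.3 -0.5]
1.3 [0.596 0.244 0.232] [-0.3 -0.1 -0.3]
0.9 [0.52  0.25  0.209] [ 0.9 -0.4 -0.3]
0.5 [0.459 0.255 0.155] [0.6 1.2 0.3]
0.1 [0.424 0.258 0.08 ] [ 0.2 -0.2  0.4]
-0.0 [0.423 0.259 0.062] [1.6 0.1 4.6]
press 0.003 [-4.1 -2.  16.7] [0.42255432 0.2590941  0.06207104]
42 [0.42073652 0.25696149 0.09054838] [0.42695287 0.26504142 0.09368208]
19 [0.42300242 0.25630346 0.09095476] [0.42974128 0.26257875 0.09330195]
70.45
```

View pics/end.png

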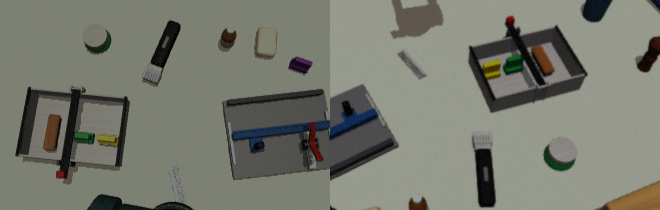

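The strap lies across the case with its tab top at 91 mm, the closed height. All items are in and the bar is back, so I'm handing it in.

```bash
python3 -c "
from cell import *
print(finish_job())"
```

```text
the job is handed in; nothing more can be done
None
```

I handed the job in at about 70 s: pawl lifted, bar fully back, the two combs present (green and yellow) and the brush on the case floor, strap down in its catch; the hand-in returned no verdict.

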